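Set the sprung support leg to its ring mark and cam-lock it

ROBOT

A 7-joint arm with a two-finger parallel gripper is mounted at the origin on the work surface. World frame = base frame: x ahead of the robot, y to its left, z up, the work surface at z = 0. Lengths are in m, angles in rad, forces in N, time in s.
With the tool pointing down it reaches from about 0.425 to 1.025 m from the base axis. Payload 9.4 kg.
Tool frame: the origin (TCP) lies on the centre line of the jaws, within the pads' length; the fingertips stand 17 mm ahead of it and the grasp point (between the pads) lies 2 mm behind it (manip.finger_overhang is the distance from the TCP to the fingertips, in m); z points along the fingers, x is the direction in which the jaws open and shut, and the axes are right-handed (so a half turn about z gives the same grasp; the last joint's range is limited). The gripper opens to 85 mm and grips with 20 to 120 N. Pads are 22 mm wide; open, the fingers measure 114 mm over their backs; the gripper's body (76 mm by 85 mm) begins 54 mm behind the grasp point. The pads swing forward as they close: fully open they stand 13 mm farther back than shut.
Start: joints at [1.267, 0.599, -0.003, 1.599, 0.002, 0.943, -0.08], TCP at [0.163, -0.706, 0.248] pointing down, gripper open.
Joint ranges: [-2.57, 2.57], [-0.35, 1.97], [-1.29, 1.29], [0.11, 2.56], [-1.05, 4.19], [0.11, 1.86], [-2.63, 2.63]. Speed limits (rad/s): [2.22, 2.22, 3.01, 3.01, 3.14, 3.14, 3.14].

INTERFACE

Orientations are given as a unit quaternion [w, x, y, z].
In Python, from bench import manip, vision, order gives the robot as it stands. The module is installed in compiled form; this text tells all that it offers.
- The arm moves only by the shell command python3 -m crank 'ROWS' [FORCE]. ROWS is JSON, a list of rows, each a list of 3 entries, a list of its own where there are three numbers: the shift along the tool's x, y, z in m, then the turn, a rotation vector about the tool's x, y, z in rad, then the gripper command: -1 is shut, 1 is fully open, values between are in proportion. A call has exactly 8 rows; each row shifts and turns the commanded pose from where the row before left it, along the tool's axes as they then stand; what a row does not reach is not made up. A row lasts 1/12 s, in which the tool goes at most 41.7 mm and 7.16 degrees, less where a joint would pass 70% of its speed; a pose out of reach is approached as far as the arm can. A call is refused whole if a number of a shift passes 0.0417 or a number of a turn 0.125, either way. A call with a gripper value outside its range is refused whole. The fingers move at their own pace and stop on an object; FORCE is the grip in N (left out, the last holds). Time passes only in rows, so rows that do not move let the fingers close, or fill a call up. It gives the time, the measured TCP pose, the force and the opening at its end, in the units of the state.
- manip.get_state(): the state, without advancing time (a new reading comes with each control period).
- vision.camera(name): name is "scene" or "top" or "wrist"; returns (picture, depth): 420x560x3 uint8, red, green, blue; 420x560 float32, m along the optical axis (not along the pixel's ray), 0 where there is no reading.
- vision.get_calibration(name): a dict with "fx", "fy", "cx", "cy" (pixels), "R" (3x3) and "t" (3): a world point X has camera coordinates R X + t; the wrist camera has in their place "mount" (4x4, takes a point from camera to tool coordinates, whose origin is the TCP and whose axes are the tool frame's). Camera axes: x right, y down, z forward; pixel columns grow to the right and rows downward; lengths in m; the calibration is good to about 2 mm. The wrist camera is an equidistant fisheye: a pixel r from the principal point sees the ray r / f radians off the axis. A picture is of the moment at which its call begins: read the wrist's pose just before it. get_calibration takes no time and is no camera call.
- order.job_done(): hands the job in, once; it reports no verdict.
Trained networks look in the newest picture that a camera, given by its name, has taken for a name from the list of things; names that differ only in an ending like _2 or _b are one class to them, and where a whole thing is asked for, a point or a joint stands for the part that bears it (a point fixed in the world has none). Each returns a list of dicts, best first, with "confidence" (0 to 1); they miss things now and then, are a little off and sometimes report something else, mostly with a low value. They report only what shows in the picture. A call takes as long as a camera call.
- vision.look_for(camera, label): "location" ([column, row] as shares, 0 to 1, of the picture: columns of its width, rows of its height, amid what is visible of it).
- vision.pinpoint(camera, label): "location" ([column, row] as shares, 0 to 1, of the picture: columns of its width, rows of its height: a listed point, or the origin of a listed thing).
The state is a dict: "time": time; "q": joint angles; "joint_vel": joint speeds; "joint_efforts": joint torques, N m; "eef_pos": TCP position; "orientation": TCP orientation; "contact_force": force on the tool from outside, world axes, zero at the start; "wrist_torque": the same for the moment, N m; "opening": finger opening in m.
Only numpy, scipy, OpenCV 4.12 (cv2) and the standard library are available. Lean on these libraries where they do the work, as an engineer would, in place of code of your own. Each camera call takes 0.05 s, during which the arm holds its last target.

TASK

On the bench stands a three-footed work support whose inner leg is lifted by a spring because its lock lever is open. Grip the leg, push it down until the dark ring around it is level with the top face of the black lock ring and, holding it there, swing the lock lever clockwise (seen from above) all the way home against its stop, so that the leg is locked at its mark. Finish still gripping the leg, with the lever home and the ring at the mark; leave the tape roll and the brush where they lie.

Things in the scene. Friction and masses are not known exactly. Their poses are not given: they have to be found in the camera images.
- stand: The work support, heavy and firm on the bench (it does not shift): cast dark base of three feet (reaching 120 mm from the axis, 25 mm high), outer aluminium tube 38 mm across, black clamp collar 52 mm across up to 151 mm above the bench, and on it the turning black lock ring, 54 mm across, whose flat top face is 170 mm above the bench. Origin: on the bench, on the vertical axis of the leg; z up; x is the direction in which the lock lever points when it is home.
- leg (a joint): Height (m) of the dark ring mark above the top face of the lock ring: 0 = level, the wanted length; positive = leg too high. At the start 0.037 to 0.053, held up by an inner spring; it slides vertically. Pushing it down to the mark takes about 7 N; unlocked and let go at the mark it springs up some 35 mm. Lower stop at -0.03, upper at 0.06.
- inner_tube: The sliding inner leg: upright round aluminium tube 28 mm across with a flat rubber top, standing in the centre of the lock ring. Origin: on its axis at the dark ring mark (a black band 3 mm wide, this point at its middle), 55 mm below its top. Apart from sliding, it turns freely about its axis while the lock is open, so a hand that grips it can turn together with it.
- leg_top (a point): Centre of the flat top of the inner leg, 55 mm above the ring mark; 225 mm above the bench when the mark is level with the lock ring. Nothing stands above it.
- lever (a joint): Angle (rad) of the lock lever about the axis of the leg: 0 = home against its stop (locked), larger = opened anticlockwise seen from above, 1.0 the farthest. At the start 0.70 to 0.95. It stays where it is left; about 0.12 N m turns it, somewhat more over the last 0.3 rad, where an inner brake shoe comes to press on the leg (which then also resists turning and sliding). Seen from above the lever points in the direction of the stand's x axis turned anticlockwise by this angle.
- lever_tip (a point): Top of the outer end of the lock lever. The lever is an upright aluminium wing, 8 mm thick (15 mm round end post), that stands out radially from 19 mm to 80 mm from the leg's axis and rises 28 mm above the top face of the lock ring (30 mm at the end post, this point, 72 mm from the axis). So fingers that grip the leg with their tips about 10 mm above the lock ring stand beside the wing, and sweep it round when the gripping hand turns about the leg.
- tape_center (a point): Bystander: roll of paper tape lying flat, 100 mm across, 24 mm high; this point at its centre, half-way up.
- brush_mid (a point): Bystander: brush, 190 mm long, lying flat; this point near the middle of its length.
- stick_bin: Bystander, fixed: grey open-fronted picking bin 210 x 130 x 110 mm high with wooden strips in it; origin under its centre.

How it is judged:
On the way, in this order (a step that is already met when the one before it is completed fails the run):
1. the leg is gripped and held down at its mark, the lever still open (value of joint leg between -0.005 and 0.005 m and value of joint lever above 0.5 rad and contact force between the fingers and inner_tube above 2 N), for 0.2 s.
2. the lever is home while the leg is held at its mark (value of joint lever below 0.08 rad and value of joint leg between -0.004 and 0.004 m and contact force between the fingers and inner_tube above 2 N), for 0.2 s.
At the end, for the whole second after the job is handed in: The lock lever is home (within 0.08 rad of its stop), the leg's ring mark is level with the top face of the lock ring within 4 mm, and the gripper still grips the leg (more than 2 N, its grasp point within 20 mm of the leg's axis); tape roll and brush are within 20 mm of where they lay (all of step 2 and horizontal distance between the grasp point and leg_top below 0.02 m and distance of each of tape_center, brush_mid from where it was at the start of the episode below 0.02 m); the arm keeps its last pose, push and grip.
It fails at once if the lever is swung home while the leg stands more than 6 mm off its mark (value of joint lever below 0.4 rad and (value of joint leg above 0.006 m or value of joint leg below -0.006 m)).
It fails at once if the leg is let go while the lever is being swung home (value of joint lever between 0.15 and 0.4 rad and contact force between the fingers and inner_tube below 0.2 N).
It fails at once if the tape roll or the brush is knocked away (distance of any of tape_center, brush_mid from where it was at the start of the episode above 0.03 m).
It also fails if it takes over 42 s, if anything falls off the work surface, if the arm or the gripper's body presses on something with over 40 N, if the wrist force passes 120 N, or if a joint passes its speed limit or range.

## Working session

There is one attempt and no reset: what is moved stays moved. The work goes in short steps, Python scripts to look and compute and a shell command to move; the robot and the scene stay as the last step left them, time stands still between calls to the robot, and variables do not carry over. Pictures are saved under pics/ and viewed, and the job is handed in when it is done.

```bash
mkdir -p pics; cat > h.py <<'E'
import numpy as np, cv2
from bench import manip, vision, order
def shot(n,f):
    p,d=vision.camera(n); cv2.imwrite('pics/'+f,p[:,:,::-1]); return p,d
def world(n,u,v,z=None,d=None):
    c=vision.get_calibration(n);R=np.array(c['R']);t=np.array(c['t'])
    r=np.array([(u-c['cx'])/c['fx'],(v-c['cy'])/c['fy'],1.])
    o=-R.T@t; w=R.T@r
    s=(z-o[2])/w[2] if z is not None else d
    return o+s*w
E
python3 - <<'E'
from h import *
s=manip.get_state(); print(s['time'],s['eef_pos'],s['orientation'],s['opening'],s['contact_force'])
for n in ('top','scene'):
    p,d=shot(n,n+'0.png')
    for l in ('leg_top','lever_tip','inner_tube','stand','tape_center','brush_mid'):
        for r in vision.pinpoint(n,l)[:2]:
            u,v=r['location'][0]*560,r['location'][1]*420
            dd=d[int(v),int(u)]
            print(n,l,round(r['confidence'],2),round(u,1),round(v,1),world(n,u,v,d=dd).round(3))
E
```

```text
0.0 [ 0.16293541 -0.70599285  0.24737572] [-4.49266341e-04  7.82602588e-01 -6.22521115e-01 -6.70581420e-04] 0.08545078910729344 [ 1.3683101   0.34345739 -0.29468791]
top leg_top 0.58 280.8 180.1 [ 0.551 -0.045  0.265]
top lever_tip 0.6 255.4 192.8 [0.53  0.026 0.203]
top inner_tube 0.47 281.7 183.7 [ 0.54  -0.047  0.267]
top stand 0.91 276.7 197.9 [ 0.52  -0.035  0.174]
top tape_center 0.6 150.9 180.8 [0.618 0.365 0.001]
top brush_mid 0.63 366.7 257.6 [ 0.359 -0.319  0.016]
scene leg_top 0.55 277.6 197.4 [ 0.54  -0.038  0.261]
scene lever_tip 0.73 297.3 198.0 [ 0.392  0.096 -0.005]
scene inner_tube 0.77 277.2 209.1 [ 0.561 -0.049  0.243]
scene stand 0.63 279.8 252.4 [ 0.574 -0.052  0.047]
scene tape_center 0.8 408.7 214.6 [ 0.602  0.376 -0.005]
scene brush_mid 0.89 164.2 236.6 [ 0.358 -0.33   0.019]
scene brush_mid 0.57 409.6 218.6 [0.618 0.367 0.001]
```

```bash
python3 - <<'E'
import cv2
a=cv2.imread('pics/top0.png')[130:270,200:360]; cv2.imwrite('pics/topc.png',cv2.resize(a,None,fx=5,fy=4.2857,interpolation=2))
a=cv2.imread('pics/scene0.png')[170:290,210:350]; cv2.imwrite('pics/scenec.png',cv2.resize(a,None,fx=5,fy=5,interpolation=2))
E
```

```text
(no output)
```

View pics/topc.png

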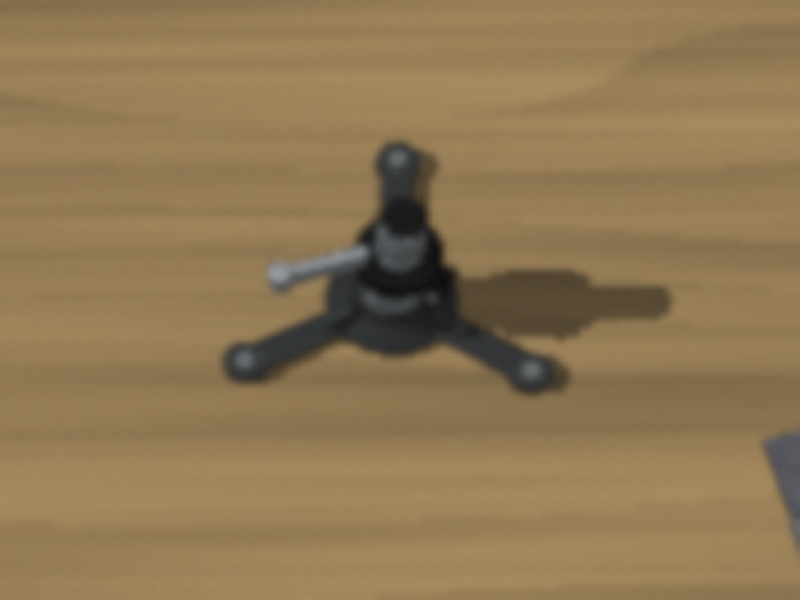

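View pics/scenec.png

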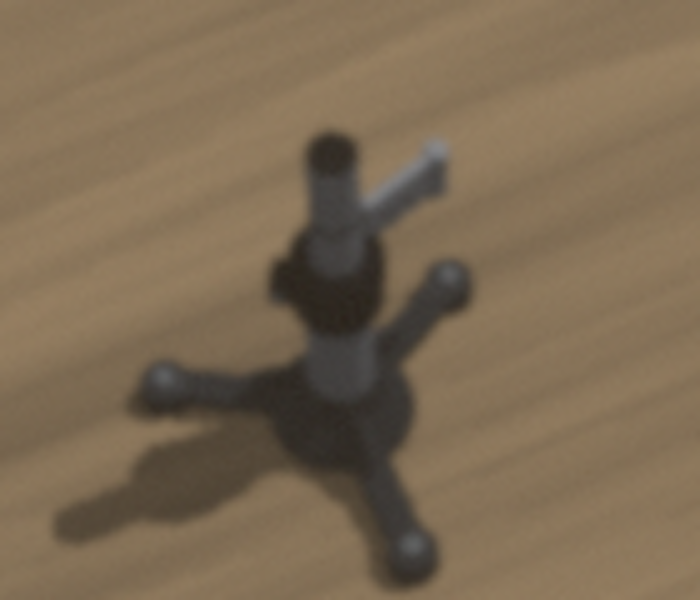

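View pics/top0.png

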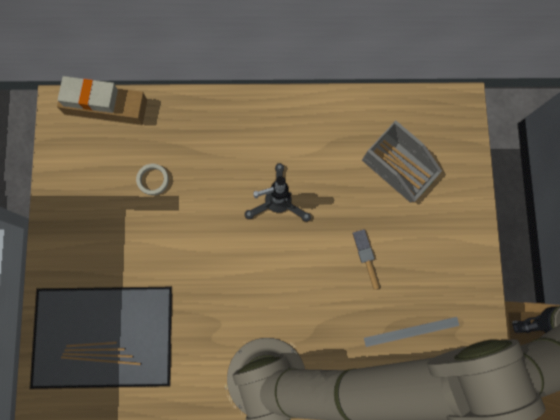

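View pics/scene0.png

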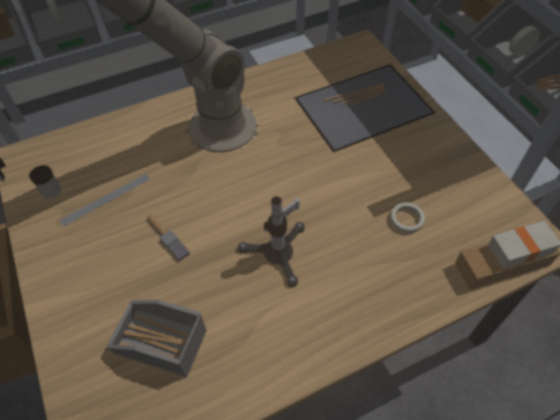

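```bash
python3 - <<'E'
from h import *
T=lambda x,y,z:world('top',200+x/5,130+y/4.2857,z=z)
S=lambda x,y,z:world('scene',210+x/5,170+y/5,z=z)
f=[T(397,158,.022),T(245,360,.022),T(532,372,.022)]; 
import math
def circ(f):
    A=np.array([[2*p[0],2*p[1],1] for p in f]); b=[p[0]**2+p[1]**2 for p in f]; s=np.linalg.solve(A,b); return s[:2],math.sqrt(s[2]+s[0]**2+s[1]**2)
print(circ(f)); g=[S(163,382,.022),S(450,285,.022),S(412,552,.022)]; print(circ(g))
print('tip',T(280,272,.2),S(436,150,.2))
for z in (.26,.268,.275): print('top',z,T(405,216,z),S(332,152,z))
# triangulate
def tri(a,b):
    M=[];B=[]
    for n,(u,v) in (('top',a),('scene',b)):
        c=vision.get_calibration(n);R=np.array(c['R']);t=np.array(c['t']);o=-R.T@t
        w=R.T@np.array([(u-c['cx'])/c['fx'],(v-c['cy'])/c['fy'],1.]);w/=np.linalg.norm(w);P=np.eye(3)-np.outer(w,w);M.append(P);B.append(P@o)
    return np.linalg.lstsq(np.vstack(M),np.hstack(B),rcond=None)[0]
print('legtop tri',tri((200+405/5,130+216/4.2857),(210+332/5,170+152/5)))
print('tip tri',tri((200+280/5,130+272/4.2857),(210+436/5,170+150/5)))
c=vision.get_calibration('wrist');print(c)
E
```

```text
(array([ 0.54903558, -0.04519194]), 0.10543799401948555)
(array([ 0.55314802, -0.04881994]), 0.10443145031113273)
tip [0.52849142 0.024347   0.2       ] [0.53026323 0.02350615 0.2       ]
top 0.26 [ 0.55132719 -0.04532227  0.26      ] [ 0.54667241 -0.04421192  0.26      ]
top 0.268 [ 0.54937139 -0.04501768  0.268     ] [ 0.55199544 -0.04651822  0.268     ]
top 0.275 [ 0.54766006 -0.04475117  0.275     ] [ 0.55665309 -0.04853624  0.275     ]
legtop tri [ 0.55003105 -0.04538146  0.2649267 ]
tip tri [0.52892544 0.02429133 0.19788528]
{'fx': 325.19226210127806, 'fy': 325.19226210127806, 'cx': 282.2955564569828, 'cy': 210.70991376227119, 'mount': array([[ 9.99999182e-01,  1.22242677e-03, -3.77272717e-04,
         7.40293650e-05],
       [-1.07420550e-03,  9.62486424e-01,  2.71327717e-01,
        -6.77315150e-02],
       [ 6.94798133e-04, -2.71327089e-01,  9.62486949e-01,
        -1.25943588e-01],
       [ 0.00000000e+00,  0.00000000e+00,  0.00000000e+00,
         1.00000000e+00]])}
```

```bash
python3 -m crank '[[[-0.008,-0.008,-0.013],[0,0,0],1],[[-0.02,-0.02,-0.013],[0,0,0],1],[[-0.023,-0.022,-0.013],[0,0,0],1],[[-0.023,-0.022,-0.013],[0,0,0],1],[[-0.023,-0.022,-0.013],[0,0,0],1],[[-0.023,-0.022,-0.012],[0,0,0],1],[[-0.023,-0.022,-0.012],[0,0,0],1],[[-0.023,-0.022,0],[0,0,0],1]]' 100
python3 -m crank '[[[-0.023,-0.022,0],[0,0,0],1],[[-0.023,-0.022,0],[0,0,0],1],[[-0.023,-0.022,0],[0,0,0],1],[[-0.023,-0.022,0],[0,0,0],1],[[-0.023,-0.022,0],[0,0,0],1],[[-0.023,-0.022,0],[0,0,0],1],[[-0.023,-0.022,0],[0,0,0],1],[[-0.023,-0.022,0],[0,0,0],1]]'
```

```text
time: 1.37
eef_pos: [0.283, -0.5074, 0.3407]
orientation: [0.001, 0.783, -0.622, 0.002]
contact_force: [1.1, 0.1, 0.7]
opening: 0.0853
time: 2.03
eef_pos: [0.4122, -0.2877, 0.3384]
orientation: [-0.0, 0.783, -0.622, 0.001]
contact_force: [0.5, -0.9, 0.8]
opening: 0.0851
```

```bash
python3 -m crank '[[[-0.025,-0.023,0],[0,0,0],1],[[-0.025,-0.023,0],[0,0,0],1],[[-0.025,-0.023,0],[0,0,0],1],[[-0.025,-0.023,0],[0,0,0],1],[[-0.025,-0.023,0],[0,0,0],1],[[-0.025,-0.023,0],[0,0,0],1],[[-0.02,-0.018,0],[0,0,0],1],[[-0.01,-0.01,0],[0,0,0],1]]'
python3 -m crank '[[[0,0,0],[0,0,-0.1],1],[[0,0,0],[0,0,-0.12],1],[[0,0,0],[0,0,-0.12],1],[[0,0,0],[0,0,-0.12],1],[[0,0,0],[0,0,-0.12],1],[[0,0,0],[0,0,-0.12],1],[[0,0,0],[0,0,-0.12],1],[[0,0,0],[0,0,-0.12],1]]'
python3 -m crank '[[[0,0,0],[0,0,-0.12],1],[[0,0,0],[0,0,-0.11],1],[[0,0,0],[0,0,0],1],[[0,0,0],[0,0,0],1],[[0,0,0],[0,0,0],1],[[0,0,0],[0,0,0],1],[[0,0,0],[0,0,0],1],[[0,0,0],[0,0,0],1]]'
python3 - <<'E'
from h import *
from scipy.spatial.transform import Rotation as Ro
s=manip.get_state(); q=s['orientation'];R=Ro.from_quat([q[1],q[2],q[3],q[0]]).as_matrix()
print(s['eef_pos'],s['q'],R.round(3))
p,d=shot('wrist','w0.png')
c=vision.get_calibration('wrist');M=np.array(c['mount'])
for l in ('leg_top','lever_tip','inner_tube','stand'):
    for r in vision.pinpoint('wrist',l)[:2]:
        u,v=r['location'][0]*560,r['location'][1]*420
        x,y=(u-c['cx']),(v-c['cy']);rr=np.hypot(x,y);th=rr/c['fx'];ray=np.array([x/rr*np.sin(th),y/rr*np.sin(th),np.cos(th)])
        w=R@(M[:3,:3]@ray);o=R@M[:3,3]+s['eef_pos']
        print(l,round(r['confidence'],2),round(u),round(v),[(z,(o+(z-o[2])/w[2]*w).round(4)) for z in ((.265,) if l!='lever_tip' else (.2,))], 'depthpt',(o+d[int(v),int(u)]/ray[2]*w).round(4))
E
```

```text
time: 2.7
eef_pos: [0.534, -0.0726, 0.3384]
orientation: [-0.001, 0.784, -0.621, 0.0]
contact_force: [-0.1, 0.7, 0.2]
opening: 0.0849
time: 3.37
eef_pos: [0.5326, -0.0765, 0.3383]
orientation: [0.0, 0.98, -0.198, 0.0]
contact_force: [0.3, -0.3, -0.1]
opening: 0.0856
time: 4.03
eef_pos: [0.5329, -0.077, 0.3373]
orientation: [0.0, 0.996, -0.087, 0.0]
contact_force: [-0.2, 0.1, 1.1]
opening: 0.0853
[ 0.53294848 -0.07695758  0.33733244] [ 0.41677081  0.31281661 -0.4945132   1.89686657  0.17754287  0.97476556
 -0.33246632] [[ 0.985 -0.174 -0.   ]
 [-0.174 -0.985 -0.   ]
 [ 0.     0.    -1.   ]]
leg_top 0.6 300 177 [(0.265, array([ 0.5486, -0.0448,  0.265 ]))] depthpt [ 0.5486 -0.0446  0.2658]
lever_tip 0.9 258 84 [(0.2, array([0.53  , 0.0244, 0.2   ]))] depthpt [0.5301 0.0242 0.2019]
lever_tip 0.47 292 146 [(0.2, array([ 0.5479, -0.0301,  0.2   ]))] depthpt [ 0.5481 -0.0309  0.1908]
inner_tube 0.92 295 164 [(0.265, array([ 0.5473, -0.0368,  0.265 ]))] depthpt [ 0.5473 -0.0367  0.2651]
stand 0.67 289 144 [(0.265, array([ 0.5456, -0.0235,  0.265 ]))] depthpt [ 0.5464 -0.0302  0.1704]
stand 0.49 298 165 [(0.265, array([ 0.5487, -0.0375,  0.265 ]))] depthpt [ 0.5487 -0.0374  0.2657]
```

View pics/w0.png

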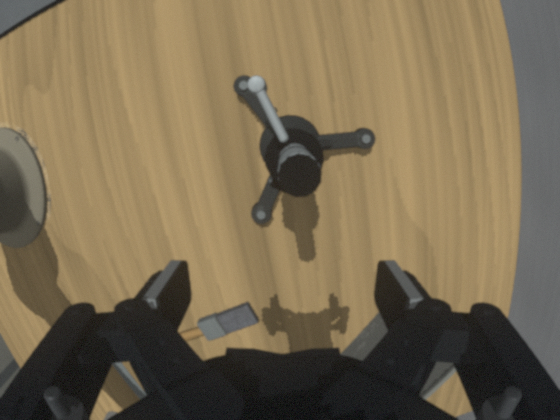

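```bash
cat >> h.py <<'E'
from scipy.spatial.transform import Rotation as Ro
def cloud():
    s=manip.get_state(); q=s['orientation'];R=Ro.from_quat([q[1],q[2],q[3],q[0]]).as_matrix()
    p,d=vision.camera('wrist');c=vision.get_calibration('wrist');M=np.array(c['mount'])
    v,u=np.mgrid[0:420,0:560];x=u-c['cx'];y=v-c['cy'];rr=np.hypot(x,y)+1e-9;th=rr/c['fx']
    ray=np.stack([x/rr*np.sin(th),y/rr*np.sin(th),np.cos(th)],-1)
    P=ray*(d/ray[...,2])[...,None]
    W=(P@M[:3,:3].T+M[:3,3])@R.T+np.array(s['eef_pos'])
    W[d<=0]=np.nan
    return s,R,p,d,W
E
python3 - <<'E'
from h import *
s,R,p,d,W=cloud()
X=W.reshape(-1,3);near=np.hypot(X[:,0]-.549,X[:,1]+.045)<.03
T=X[near&(X[:,2]>.258)]
print(len(T),np.median(T[:,2]),T.min(0),T.max(0),(T.min(0)+T.max(0))/2)
T2=T[T[:,2]>np.median(T[:,2])-.004];print(len(T2),(T2.min(0)+T2.max(0))/2,T2.max(0)-T2.min(0),T2.mean(0))
r=np.hypot(X[:,0]-.549,X[:,1]+.045);L=X[(r>.033)&(r<.085)&(X[:,2]>.185)&(X[:,2]<.215)]
a=np.degrees(np.arctan2(L[:,1]+.045,L[:,0]-.549));print(len(L),np.median(a),a.min(),a.max())
E
```

```text
14738 0.4105951000218841 [ 0.52073099 -0.07252092  0.25812525] [ 0.5701823  -0.03036234  0.42532301] [ 0.54545664 -0.05144163  0.34172413]
9095 [ 0.54485312 -0.06286379  0.41596115] [0.04824426 0.01931427 0.01872371] [ 0.54350967 -0.06334102  0.41621228]
663 106.37883243240022 99.7571389737937 112.79527171923743
```

```bash
python3 -m crank '[[[0.002,-0.006,0],[0,0,0],1],[[0.002,-0.007,0],[0,0,0],1],[[0.002,-0.007,0],[0,0,0],1],[[0.002,-0.007,0],[0,0,0],1],[[0.002,-0.007,0],[0,0,0],1],[[0,0,0],[0,0,0],1],[[0,0,0],[0,0,0],1],[[0,0,0],[0,0,0],1]]'
```

```text
time: 5.0
eef_pos: [0.5486, -0.0455, 0.3372]
orientation: [0.0, 0.996, -0.087, -0.0]
contact_force: [-0.8, 0.3, 0.6]
opening: 0.0857
```

```bash
python3 - <<'E'
from h import *
s,R,p,d,W=cloud(); cv2.imwrite('pics/w1.png',p[:,:,::-1])
X=W.reshape(-1,3);near=np.hypot(X[:,0]-.549,X[:,1]+.045)<.03
T=X[near&(X[:,2]>.255)&(X[:,2]<.28)]
print(s['eef_pos'],len(T),np.median(T[:,2]))
T=T[abs(T[:,2]-np.median(T[:,2]))<.003];print(len(T),(T.min(0)+T.max(0))/2,T.max(0)-T.min(0),T.mean(0))
E
```

```text
[ 0.54863138 -0.04547031  0.33715307] 1474 0.2647174769004939
1345 [ 0.54877614 -0.04408696  0.26431233] [0.02731478 0.02727843 0.00506733] [ 0.54891759 -0.04338694  0.26476612]
```

View pics/w1.png

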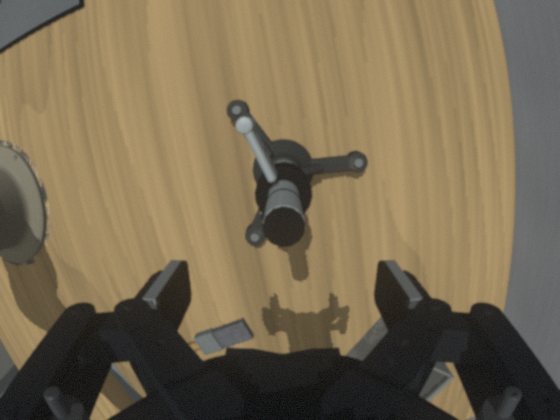

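```bash
python3 -m crank '[[[0,-0.001,0.010],[0,0,0],1],[[0,0,0.014],[0,0,0],1],[[0,0,0.016],[0,0,0],1],[[0,0,0.016],[0,0,0],1],[[0,0,0.016],[0,0,0],1],[[0,0,0.014],[0,0,0],1],[[0,0,0.01],[0,0,0],1],[[0,0,0.004],[0,0,0],1]]'
python3 -m crank '[[[0,0,0],[0,0,0],1],[[0,0,0],[0,0,0],-1],[[0,0,0],[0,0,0],-1],[[0,0,0],[0,0,0],-1],[[0,0,0],[0,0,0],-1],[[0,0,0],[0,0,0],-1],[[0,0,0],[0,0,0],-1],[[0,0,0],[0,0,0],-1]]' 90
python3 - <<'E'
from h import *
s,R,p,d,W=cloud(); cv2.imwrite('pics/w2.png',p[:,:,::-1])
print(s['eef_pos'],s['opening'],s['contact_force'],s['q'])
E
```

```text
time: 5.72
eef_pos: [0.548, -0.0447, 0.2354]
orientation: [0.0, 0.996, -0.087, -0.001]
contact_force: [0.2, -0.9, -0.2]
opening: 0.0852
time: 6.38
eef_pos: [0.5494, -0.0445, 0.2377]
orientation: [0.0, 0.996, -0.087, 0.001]
contact_force: [1.9, -1.1, 1.4]
opening: 0.0264
[ 0.54941425 -0.04447202  0.23770174] 0.026447972182820204 [ 1.93545038 -1.05079368  1.41858057] [ 0.31223392  0.43874017 -0.46256512  1.99116192  0.27592653  0.77082807
 -0.48609726]
```

View pics/w2.png

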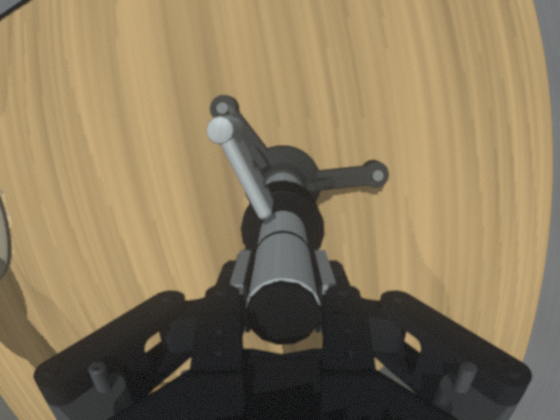

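```bash
cat >> h.py <<'E'
def meas(f):
    s,R,p,d,W=cloud()
    a=cv2.resize(p[120:350,200:380],None,fx=4,fy=2.6,interpolation=2); cv2.imwrite('pics/'+f,a[:,:,::-1])
    e=np.array(s['eef_pos']);X=W.reshape(-1,3)
    r=np.hypot(X[:,0]-.549,X[:,1]+.0446)
    T=X[(r<.011)&(X[:,2]>.20)&(X[:,2]<.285)]; print('t',s['time'],'eef',e.round(4),'yawx',np.degrees(np.arctan2(R[1,0],R[0,0])).round(1),'F',np.round(s['contact_force'],1),'tq',np.round(s['wrist_torque'],2),'op',round(s['opening'],4))
    print('top z',np.median(T[:,2]),len(T))
    K=X[(r>.018)&(r<.025)&(X[:,2]>.16)&(X[:,2]<.18)]; print('lockring z',np.median(K[:,2]),len(K))
    L=X[(r>.045)&(r<.08)&(X[:,2]>.185)&(X[:,2]<.215)]
    if len(L): print('lever deg',np.median(np.degrees(np.arctan2(L[:,1]+.0446,L[:,0]-.549))),len(L))
    return s,R,p,d,W
E
python3 - <<'E'
from h import *
s,R,p,d,W=meas('m0.png')
for v in range(205,285,3): print(v,p[v,288],W[v,288].round(4))
E
```

```text
t 6.4333 eef [ 0.5494 -0.0444  0.2376] yawx -10.0 F [ 1.3 -0.3  1.6] tq [-0.1  -0.37  0.01] op 0.0266
top z 0.2643765672469892 2308
lockring z 0.17022814100506706 1335
lever deg 105.44760207868038 1389
205 [43 40 41] [ 0.5551 -0.0276  0.1704]
208 [41 42 38] [ 0.5548 -0.0295  0.1703]
211 [72 74 74] [ 0.5544 -0.0316  0.1693]
214 [110 114 116] [ 0.5543 -0.0315  0.1766]
217 [110 117 116] [ 0.5542 -0.0313  0.1832]
220 [110 115 115] [ 0.5541 -0.0313  0.1889]
223 [113 118 117] [ 0.5541 -0.0309  0.1956]
226 [111 116 117] [ 0.5539 -0.0314  0.1992]
229 [108 114 113] [ 0.5539 -0.0314  0.2042]
232 [62 61 60] [ 0.5539 -0.0307  0.2109]
235 [109 113 114] [ 0.5537 -0.0311  0.214 ]
238 [113 117 117] [ 0.5536 -0.0313  0.2177]
241 [114 118 119] [ 0.5535 -0.0315  0.2211]
244 [113 116 117] [ 0.5535 -0.0312  0.2256]
247 [110 115 115] [ 0.5535 -0.0309  0.2301]
250 [112 117 118] [ 0.5534 -0.0313  0.2324]
253 [110 115 115] [ 0.5534 -0.031   0.2366]
256 [110 113 115] [ 0.5533 -0.0311  0.2395]
259 [111 115 115] [ 0.5532 -0.0313  0.242 ]
262 [110 116 117] [ 0.5532 -0.0311  0.2453]
265 [113 118 119] [ 0.5532 -0.0309  0.2485]
268 [110 116 116] [ 0.5531 -0.031   0.2511]
271 [110 116 116] [ 0.553  -0.0315  0.2527]
274 [112 119 118] [ 0.5531 -0.0307  0.2568]
277 [117 124 124] [ 0.5529 -0.0315  0.2575]
280 [144 151 152] [ 0.5528 -0.0318  0.2593]
283 [45 46 43] [ 0.5529 -0.0313  0.2625]
```

View pics/m0.png

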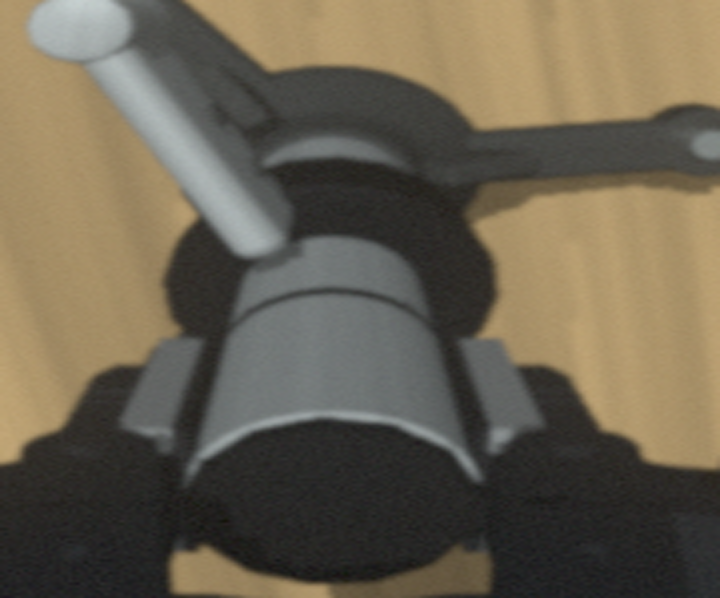

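```bash
python3 -m crank '[[[0,0,0.003],[0,0,0],-1],[[0,0,0.006],[0,0,0],-1],[[0,0,0.007],[0,0,0],-1],[[0,0,0.007],[0,0,0],-1],[[0,0,0.007],[0,0,0],-1],[[0,0,0.006],[0,0,0],-1],[[0,0,0.003],[0,0,0],-1],[[0,0,0],[0,0,0],-1]]'
python3 -m crank '[[[0,0,0],[0,0,0],-1],[[0,0,0],[0,0,0],-1],[[0,0,0],[0,0,0],-1],[[0,0,0],[0,0,0],-1],[[0,0,0],[0,0,0],-1],[[0,0,0],[0,0,0],-1],[[0,0,0],[0,0,0],-1],[[0,0,0],[0,0,0],-1]]'
python3 - <<'E'
from h import *
s,R,p,d,W=meas('m1.png')
for v in range(200,240,2): print(v,p[v,288].sum(),W[v,288].round(4))
E
```

```text
time: 7.15
eef_pos: [0.5494, -0.0444, 0.1973]
orientation: [-0.0, 0.996, -0.087, 0.0]
contact_force: [5.2, -1.6, 3.7]
opening: 0.0264
time: 7.82
eef_pos: [0.5494, -0.0445, 0.1984]
orientation: [-0.0, 0.996, -0.087, 0.001]
contact_force: [4.6, -1.4, 3.4]
opening: 0.0263
t 7.8167 eef [ 0.5494 -0.0445  0.1984] yawx -10.0 F [ 4.6 -1.4  3.4] tq [-0.43 -0.96 -0.02] op 0.0263
top z 0.22565908460133727 3619
lockring z 0.17031989033700196 1255
lever deg 105.10860186469469 2365
200 100 [ 0.5562 -0.0186  0.1552]
202 96 [ 0.5561 -0.0186  0.1596]
204 118 [ 0.5561 -0.0185  0.1641]
206 119 [ 0.556  -0.0189  0.1664]
208 117 [ 0.5559 -0.019   0.1696]
210 132 [ 0.5557 -0.0198  0.1705]
212 117 [ 0.5556 -0.0206  0.1713]
214 111 [ 0.5554 -0.0217  0.1711]
216 124 [ 0.5552 -0.0229  0.1704]
218 121 [ 0.555  -0.0239  0.1705]
220 126 [ 0.5549 -0.0249  0.1706]
222 130 [ 0.5547 -0.026   0.1703]
224 123 [ 0.5545 -0.027   0.1704]
226 127 [ 0.5544 -0.0279  0.1709]
228 119 [ 0.5541 -0.0295  0.1692]
230 129 [ 0.554  -0.0299  0.1711]
232 154 [ 0.5538 -0.0309  0.1711]
234 307 [ 0.5537 -0.0316  0.1721]
236 352 [ 0.5537 -0.0314  0.1756]
238 349 [ 0.5537 -0.0307  0.18  ]
```

View pics/m1.png

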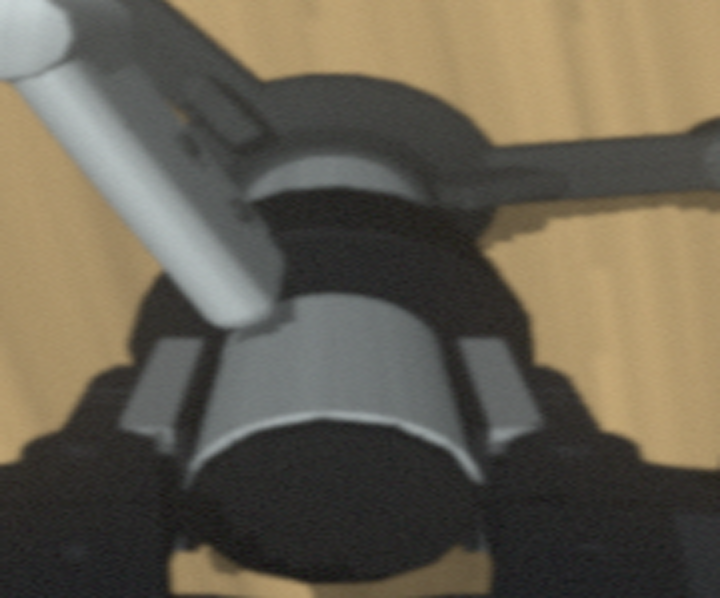

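```bash
python3 -m crank '[[[0.0007,0,0],[0,0,0.03],-1],[[0.0007,0,0],[0,0,0.06],-1],[[0,0,0],[0,0,0.07],-1],[[0,0,0],[0,0,0.07],-1],[[0,0,0],[0,0,0.07],-1],[[0,0,0],[0,0,0.07],-1],[[0,0,0],[0,0,0.06],-1],[[0,0,0],[0,0,0.03],-1]]'
python3 - <<'E'
from h import *
s,R,p,d,W=meas('m2.png')
E
```

```text
time: 8.53
eef_pos: [0.5493, -0.0444, 0.1982]
orientation: [0.0, 0.95, -0.313, -0.001]
contact_force: [1.0, -0.9, 6.0]
opening: 0.0262
t 8.5333 eef [ 0.5493 -0.0444  0.1982] yawx -36.5 F [ 1.  -0.9  6. ] tq [-0.18 -0.12  0.13] op 0.0262
top z 0.2255449493068522 3895
lockring z 0.17031520936441746 1291
lever deg 98.19059486152284 2351
```

View pics/m2.png

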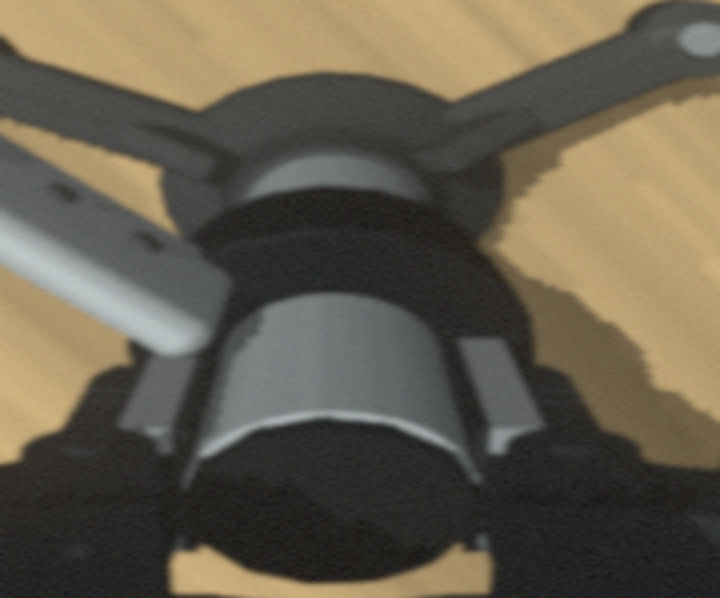

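```bash
python3 -m crank '[[[0,0,0],[0,0,0.04],-1],[[0,0,0],[0,0,0.05],-1],[[0,0,0],[0,0,0.05],-1],[[0,0,0],[0,0,0.05],-1],[[0,0,0],[0,0,0.05],-1],[[0,0,0],[0,0,0.05],-1],[[0,0,0],[0,0,0.04],-1],[[0,0,0],[0,0,0.03],-1]]'
python3 - <<'E'
from h import *
s,R,p,d,W=meas('m3.png')
E
```

```text
time: 9.25
eef_pos: [0.5492, -0.0443, 0.1982]
orientation: [0.0, 0.878, -0.478, -0.001]
contact_force: [0.3, 0.3, 6.6]
opening: 0.0263
t 9.25 eef [ 0.5492 -0.0443  0.1982] yawx -57.1 F [0.3 0.3 6.6] tq [-0.   -0.04  0.18] op 0.0263
top z 0.22565133903849643 4091
lockring z 0.1703690213008929 1295
lever deg 77.85707737193162 2359
```

```bash
python3 -m crank '[[[0,0,0],[0,0,0.02],-1],[[0,0,0],[0,0,0.03],-1],[[0,0,0],[0,0,0.03],-1],[[0,0,0],[0,0,0.03],-1],[[0,0,0],[0,0,0.03],-1],[[0,0,0],[0,0,0.03],-1],[[0,0,0],[0,0,0.03],-1],[[0,0,0],[0,0,0.03],-1]]'
python3 - <<'E'
from h import *
s,R,p,d,W=meas('m4.png')
E
```

```text
time: 9.97
eef_pos: [0.5491, -0.0442, 0.1982]
orientation: [0.0, 0.818, -0.575, -0.001]
contact_force: [-0.2, 0.4, 7.1]
opening: 0.0264
t 9.9667 eef [ 0.5491 -0.0442  0.1982] yawx -70.2 F [-0.2  0.4  7.1] tq [ 0.18 -0.06  0.35] op 0.0264
top z 0.2257860284562176 4334
lockring z 0.17032717072713255 1306
lever deg 65.24141586626865 2348
```

```bash
python3 -m crank '[[[0,0,0],[0,0,0.02],-1],[[0,0,0],[0,0,0.02],-1],[[0,0,0],[0,0,0.02],-1],[[0,0,0],[0,0,0.02],-1],[[0,0,0],[0,0,0.02],-1],[[0,0,0],[0,0,0.02],-1],[[0,0,0],[0,0,0.02],-1],[[0,0,0],[0,0,0.02],-1]]'
python3 - <<'E'
from h import *
s,R,p,d,W=meas('m5.png')
E
```

```text
time: 10.68
eef_pos: [0.5491, -0.0441, 0.1982]
orientation: [0.0, 0.77, -0.638, -0.001]
contact_force: [-1.2, -0.0, 6.4]
opening: 0.0259
t 10.6833 eef [ 0.5491 -0.0441  0.1982] yawx -79.3 F [-1.2 -0.   6.4] tq [ 0.4  -0.12  0.47] op 0.0259
top z 0.225921849555682 4433
lockring z 0.1703470834397825 1326
lever deg 56.761468145778345 2331
```

```bash
python3 -m crank '[[[0,0,0],[0,0,0.015],-1],[[0,0,0],[0,0,0.015],-1],[[0,0,0],[0,0,0.015],-1],[[0,0,0],[0,0,0.015],-1],[[0,0,0],[0,0,0.015],-1],[[0,0,0],[0,0,0.015],-1],[[0,0,0],[0,0,0],-1],[[0,0,0],[0,0,0],-1]]'
python3 - <<'E'
from h import *
s,R,p,d,W=meas('m6.png')
E
```

```text
time: 11.4
eef_pos: [0.5487, -0.0439, 0.1982]
orientation: [0.001, 0.741, -0.672, -0.001]
contact_force: [-3.2, 1.1, 6.9]
opening: 0.0262
t 11.4 eef [ 0.5487 -0.0439  0.1982] yawx -84.4 F [-3.2  1.1  6.9] tq [0.36 0.03 0.73] op 0.0262
top z 0.256261320791632 4896
lockring z 0.17037693902230158 1357
lever deg 54.593180357424416 2332
```

View pics/m6.png

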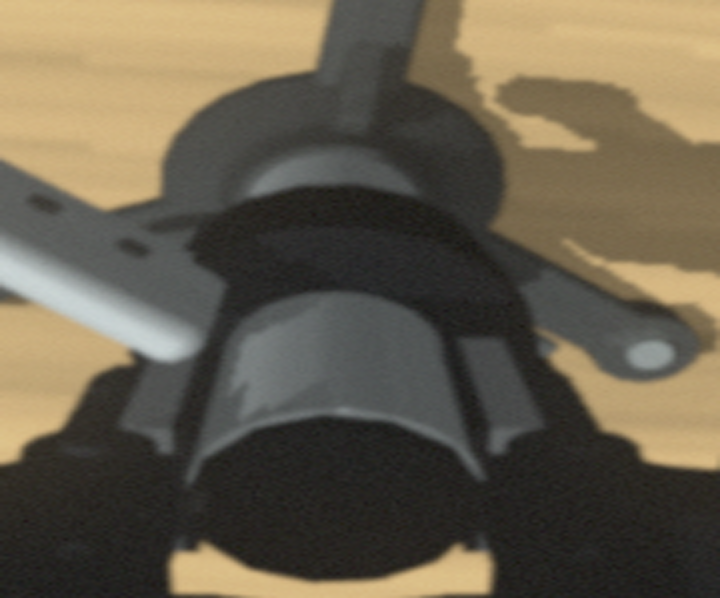

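```bash
python3 -m crank '[[[0,0,0],[0,0,0.01],-1],[[0,0,0],[0,0,0.01],-1],[[0,0,0],[0,0,0.01],-1],[[0,0,0],[0,0,0.01],-1],[[0,0,0],[0,0,0],-1],[[0,0,0],[0,0,0],-1],[[0,0,0],[0,0,0],-1],[[0,0,0],[0,0,0],-1]]'
python3 - <<'E'
from h import *
s,R,p,d,W=meas('m7.png')
X=W.reshape(-1,3);r=np.hypot(X[:,0]-.549,X[:,1]+.0446);Z=X[(r<.011)&(X[:,2]>.21)&(X[:,2]<.24),2];print('top',np.median(Z),len(Z))
L=X[(r>.045)&(r<.066)&(X[:,2]>.185)&(X[:,2]<.215)];f=np.polyfit(*L[:,:2].T,1);print('line angle',np.degrees(np.arctan(f[0])))
for v in range(226,242,2): print(v,p[v,284].sum(),W[v,284].round(4))
for n in ('top','scene'):
    p,d=shot(n,n+'7.png')
    for l in ('lever_tip','tape_center','brush_mid'):
        for q in vision.pinpoint(n,l)[:1]:
            u,v=q['location'][0]*560,q['location'][1]*420; w=world(n,u,v,z=.2 if l=='lever_tip' else .012); print(n,l,q['confidence'],round(u),round(v),w.round(3),np.degrees(np.arctan2(w[1]+.0446,w[0]-.549)).round(1))
E
```

```text
time: 12.12
eef_pos: [0.548, -0.044, 0.1981]
orientation: [0.001, 0.727, -0.687, -0.002]
contact_force: [-4.4, -0.4, 11.0]
opening: 0.026
t 12.1167 eef [ 0.548  -0.044   0.1981] yawx -86.7 F [-4.4 -0.4 11. ] tq [0.55 1.02 0.44] op 0.026
top z 0.2603985774896035 5700
lockring z 0.17035102028294208 1415
lever deg 54.597599791936304 2326
top 0.2250981992840661 2349
line angle 45.82198191253136
226 119 [ 0.5644 -0.0441  0.1702]
228 111 [ 0.5635 -0.0442  0.1708]
230 180 [ 0.5623 -0.0442  0.1702]
232 259 [ 0.5624 -0.0442  0.1737]
234 258 [ 0.5627 -0.0442  0.1774]
236 267 [ 0.5628 -0.0442  0.1804]
238 265 [ 0.5631 -0.0441  0.1838]
240 268 [ 0.5627 -0.0442  0.1852]
top lever_tip 0.6 258 173 [0.589 0.019 0.2  ] 57.4
top tape_center 0.69 156 181 [0.615 0.348 0.012] 80.5
top brush_mid 0.72 366 259 [ 0.356 -0.316  0.012] -125.4
scene lever_tip 0.56 304 215 [0.581 0.017 0.2  ] 62.6
scene tape_center 0.82 410 216 [0.616 0.369 0.012] 80.9
scene brush_mid 0.85 166 238 [ 0.361 -0.327  0.012] -123.7
```

View pics/m7.png

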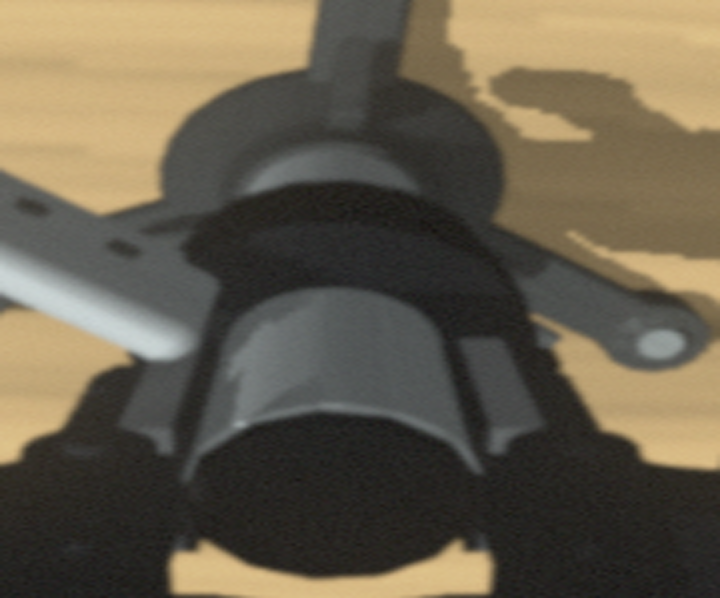

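```bash
python3 -m crank '[[[0,0,0],[0,0,-0.01],-1],[[0,0,0],[0,0,-0.01],-1],[[0,0,0],[0,0,-0.01],-1],[[0,0,0],[0,0,0],-1],[[0,0,0],[0,0,0],-1],[[0,0,0],[0,0,0],-1],[[0,0,0],[0,0,0],-1],[[0,0,0],[0,0,0],-1]]'
python3 - <<'E'
from h import *
s,R,p,d,W=meas('m8.png')
X=W.reshape(-1,3);r=np.hypot(X[:,0]-.549,X[:,1]+.0446);Z=X[(r<.011)&(X[:,2]>.21)&(X[:,2]<.24),2];print('top',np.median(Z),len(Z))
for v in range(226,242,2): print(v,p[v,284].sum(),W[v,284].round(4))
E
```

```text
time: 13.23
eef_pos: [0.5481, -0.0441, 0.1981]
orientation: [0.001, 0.737, -0.676, -0.002]
contact_force: [-3.6, 0.2, 10.1]
opening: 0.0263
t 13.2333 eef [ 0.5481 -0.0441  0.1981] yawx -85.1 F [-3.6  0.2 10.1] tq [0.74 1.06 0.06] op 0.0263
top z 0.25983116005467033 5574
lockring z 0.1703721103798625 1392
lever deg 54.62946759817078 2316
top 0.22507796205595476 2364
226 105 [ 0.5646 -0.0437  0.1706]
228 111 [ 0.5639 -0.0437  0.1715]
230 163 [ 0.5631 -0.0438  0.1721]
232 264 [ 0.5628 -0.0438  0.1744]
234 278 [ 0.5628 -0.0438  0.1773]
236 268 [ 0.5625 -0.0438  0.179 ]
238 273 [ 0.563  -0.0438  0.1831]
240 271 [ 0.5626 -0.0438  0.1846]
```

View pics/m8.png

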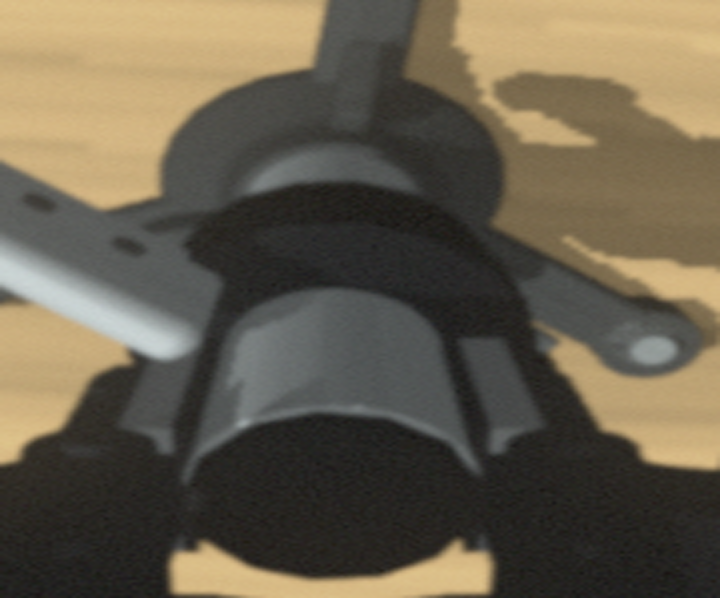

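View pics/scene7.png

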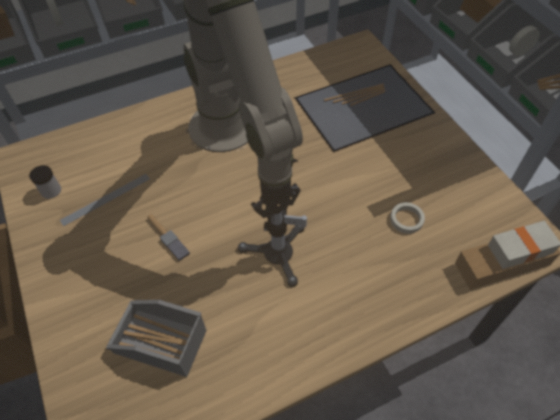

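```bash
python3 -c "
from bench import order
print(order.job_done())"
```

```text
the job is handed in; nothing more can be done
None
```

I gripped the leg at 90 N, pushed it down about 39 mm to its mark, and turned the hand about 75° clockwise. The fingers swept the lever to its stop. I then eased the hand back 0.03 rad and handed the job in at about 13 s, still gripping the leg. `job_done` gave no verdict.

**Last checks:**
- **Leg height:** before the lever was swung, and up to the last 0.1 rad of the swing, the wrist depth put the leg within 0.6 mm of its mark. At the end the leg top was at z = 0.2251 and the lock ring face at 0.1704, so the mark is about 0.3 mm low.
- **Lever:** it stayed at 54.6° in world yaw when I turned the hand a further 2°, having opened from 105.4°. That is a swing of about 0.89 rad, inside the expected range. The camera can't show the stop directly; I judge it home because the lever stopped moving while the torque had already risen to 0.73 N m.
- **Grip:** the finger opening was 26 mm on the 28 mm tube, with the grasp point about 1 mm from the leg's axis.
- **Tape roll and brush:** neither moved visibly in the scene picture, and the arm went nowhere near them.

**Readings that disagreed:**
- The top-camera network put the tape roll 17 mm off its first reading. The scene camera put it at the same place to within about 2 pixels, so I took this as network error.
- My automatic leg-top figure read 0.256–0.260 m in the last three checks because it picked up the gripper body. For the last two I limited the height range to get a usable value.
- The networks' lever-tip angles (57° and 63°) differ from the depth measurement, and a rough line fit gave 46°. I relied on the depth value, which stayed steady.

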